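# Line up the casting flasks by size for the pour

### The arm

A 7-joint arm with a two-finger parallel gripper is mounted at the origin on the work surface. World frame = base frame: x ahead of the robot, y to its left, z up, the work surface at z = 0. Lengths are in m, angles in rad, forces in N, time in s.
With the tool pointing down it reaches from about 0.4 to 0.9 m from the base axis. Payload 5.5 kg.
Tool frame: the origin (TCP) lies midway between the tips of the shut fingers; the grasp point (between the pads) lies 19 mm behind it (manip.grip_depth is the distance from the TCP to the grasp point, in m); z points along the fingers, y is the line along which they close (so a half turn about z gives the same grasp; the last joint's range is limited). The gripper opens to 92 mm and grips with 3 to 60 N. Pads are 19 mm wide; open, the fingers measure 130 mm over their backs; the gripper's body (75 mm by 190 mm) begins 47 mm behind the grasp point.
Start: joints at [-0.891, 0.501, -0.427, 1.55, 0.221, 1.138, -0.21], TCP at [0.263, 0.594, 0.227] pointing down, gripper open.
Joint ranges: [-2.88, 2.88], [-0.31, 2.03], [-1.54, 1.56], [0.2, 2.42], [-1.41, 4.55], [0.19, 2.02], [-2.57, 2.57]. Speed limits (rad/s): [2.57, 2.57, 3.14, 3.14, 3.14, 3.14, 3.14].

### API

Orientations are given as a unit quaternion [x, y, z, w].
In Python, from bench import manip, effector, viewer gives the robot as it stands. Calls block until the motion is done:
- manip.move_pose(position, orientation): joint-space move of the TCP to a pose.
- manip.servo_line(position, ori=None, vel=0.15): straight line of the TCP; ori=None keeps the orientation; vel is the mean speed in m/s.
- manip.movej(angles): joint-space move.
- effector.open_jaws() and effector.close(f_grip=None): open the fingers fully, or close them until they stop; f_grip is the grip in N (None keeps the last).
- manip.sleep(seconds).
- manip.solve_ik(position, orientation): joint angles nearest the present ones, or None.
- viewer.get_image(name): name is "side" or "top"; returns the picture (384x512x3 uint8, red, green, blue); there is no depth.
- viewer.get_calibration(name): a dict with "vfov" (degrees; the focal length in pixels is half the picture's height over the tangent of half this angle, whatever the lens; pixels are square), "cx", "cy" (the principal point, pixels), "eye" and "attitude" of the camera in the world. Camera axes: x right, y down, z forward; pixel columns grow to the right and rows downward; lengths in m; the calibration is good to about 2 mm. A picture is of the moment at which its call begins. get_calibration takes no time and is no camera call.
A pose or a line that the arm cannot do raises manip.PlanningError and nothing moves.
- manip.hand_in(): hands the job in; it is judged then, once.
Readings, each from a call of its own:
- manip.current_clock(): time.
- manip.current_q(): joint angles.
- manip.current_joint_velocities(): joint speeds.
- manip.current_tau(): joint torques, N m.
- manip.current_tool_pos(): TCP position.
- manip.current_tcp_rot(): TCP orientation.
- manip.current_force(): force on the tool from outside, world axes, zero at the start.
- manip.current_wrist_torque(): the same for the moment, N m.
- manip.current_finger_gap(): finger opening in m.
- manip.current_gripper_force(): force on a finger pad.
Only numpy, scipy, OpenCV 4.12 (cv2) and the standard library are available. Lean on these libraries where they do the work, as an engineer would, in place of code of your own. Each camera call takes 0.05 s, during which the arm holds its last target. There are 200 camera calls.

### The job

Line up the four plaster-filled casting flasks on the rail in order of size, one upright in the middle of each round pad, the smallest next to the red stop and the largest at the far end. Set each one down gently rather than dropping it, do not tip any over, and leave the amber jar standing where it is.

Things in the scene. Friction and masses are not known exactly. Their poses are not given: they have to be found in the camera images.
- flask_1_mid (a point): centre (half-way up) of the smallest casting flask: an upright steel cylinder 34 mm in diameter and 45 mm tall, filled flush with white plaster with a dark dot in the middle of its top; loose, stands on the bench at the start, under 0.6 kg; z up
- flask_2_mid (a point): centre (half-way up) of the second smallest casting flask: an upright steel cylinder 44 mm in diameter and 55 mm tall, filled flush with white plaster with a dark dot in the middle of its top; loose, stands on the bench at the start, under 0.6 kg; z up
- flask_3_mid (a point): centre (half-way up) of the second largest casting flask: an upright steel cylinder 54 mm in diameter and 65 mm tall, filled flush with white plaster with a dark dot in the middle of its top; loose, stands on the bench at the start, under 0.6 kg; z up
- flask_4_mid (a point): centre (half-way up) of the largest casting flask: an upright steel cylinder 64 mm in diameter and 75 mm tall, filled flush with white plaster with a dark dot in the middle of its top; loose, stands on the bench at the start, under 0.6 kg; z up
- pad_a_top (a point): centre of the upper face of a fixed round terracotta-coloured pad, 74 mm in diameter, at one end of the aluminium rail (a low flat bar 470 x 92 x 15 mm on the bench). The pads a, b, c, d lie in this order in a straight row along the rail's length, 95 mm between centres; their tops are 3 mm above the rail and 18 mm above the bench; y axis along the row from d to a, z up
- pad_b_top (a point): centre of the upper face of a fixed round terracotta-coloured pad, 74 mm in diameter, next to pad_a on the aluminium rail (a low flat bar 470 x 92 x 15 mm on the bench). The pads a, b, c, d lie in this order in a straight row along the rail's length, 95 mm between centres; their tops are 3 mm above the rail and 18 mm above the bench; y axis along the row from d to a, z up
- pad_c_top (a point): centre of the upper face of a fixed round terracotta-coloured pad, 74 mm in diameter, next to pad_d on the aluminium rail (a low flat bar 470 x 92 x 15 mm on the bench). The pads a, b, c, d lie in this order in a straight row along the rail's length, 95 mm between centres; their tops are 3 mm above the rail and 18 mm above the bench; y axis along the row from d to a, z up
- pad_d_top (a point): centre of the upper face of a fixed round terracotta-coloured pad, 74 mm in diameter, at the other end of the aluminium rail (a low flat bar 470 x 92 x 15 mm on the bench). The pads a, b, c, d lie in this order in a straight row along the rail's length, 95 mm between centres; their tops are 3 mm above the rail and 18 mm above the bench; y axis along the row from d to a, z up
- red_stop: the red stop: a fixed red bar across one end of the rail, 86 x 22 x 22 mm (22 mm along the row), 75.5 mm from the nearest pad's centre to its own; it is next to pad_a or next to pad_d and marks where the order begins (the other end has a like grey stop). Origin at the centre of its underside, which lies on the rail
- flux_jar_mid (a point): centre (half-way up) of an amber glass jar with a black cap, 42 mm in diameter, 68 mm tall, loose on the bench in among the flasks; to be left where it is

How it is judged:
At the end, for the whole second after the job is handed in: Every flask stands upright (within 0.1 rad) on its own pad, its centre within 14 mm of the pad's centre horizontally, in order of size with the smallest on the pad next to the red stop, released and at rest (((horizontal distance between red_stop and pad_a_top below 0.1 m and horizontal distance between flask_1_mid and pad_a_top below 0.014 m and height (world z) of flask_1_mid between 0.0355 and 0.0455 m and angle between each of flask_1_mid, flask_2_mid, flask_3_mid, flask_4_mid's own z axis and vertical below 0.1 rad and horizontal distance between flask_2_mid and pad_b_top below 0.014 m and height (world z) of flask_2_mid between 0.0405 and 0.0505 m and horizontal distance between flask_3_mid and pad_c_top below 0.014 m and height (world z) of flask_3_mid between 0.0455 and 0.0555 m and horizontal distance between flask_4_mid and pad_d_top below 0.014 m and height (world z) of flask_4_mid between 0.0505 and 0.0605 m) or (horizontal distance between red_stop and pad_d_top below 0.1 m and horizontal distance between flask_1_mid and pad_d_top below 0.014 m and height (world z) of flask_1_mid between 0.0355 and 0.0455 m and angle between each of flask_1_mid, flask_2_mid, flask_3_mid, flask_4_mid's own z axis and vertical below 0.1 rad and horizontal distance between flask_2_mid and pad_c_top below 0.014 m and height (world z) of flask_2_mid between 0.0405 and 0.0505 m and horizontal distance between flask_3_mid and pad_b_top below 0.014 m and height (world z) of flask_3_mid between 0.0455 and 0.0555 m and horizontal distance between flask_4_mid and pad_a_top below 0.014 m and height (world z) of flask_4_mid between 0.0505 and 0.0605 m)) and linear speed of each of flask_1, flask_2, flask_3, flask_4 below 0.02 m/s and angular speed of each of flask_1, flask_2, flask_3, flask_4 below 0.2 rad/s); the robot touches nothing.
It fails at once if a flask is tipped over (more than 35 degrees) (angle between any of flask_1_mid, flask_2_mid, flask_3_mid, flask_4_mid's own z axis and vertical above 0.61 rad).
It fails at once if a flask is dropped: it falls onto the rail or bench faster than 0.7 m/s (from more than about 25 mm) ((height (world z) of flask_1_mid below 0.0525 m and linear speed of flask_1 above 0.7 m/s) or (height (world z) of flask_2_mid below 0.0575 m and linear speed of flask_2 above 0.7 m/s) or (height (world z) of flask_3_mid below 0.0625 m and linear speed of flask_3 above 0.7 m/s) or (height (world z) of flask_4_mid below 0.0675 m and linear speed of flask_4 above 0.7 m/s)).
It fails at once if the amber jar is pushed more than 15 mm or tipped (distance of flux_jar_mid from where it was at the start of the episode above 0.015 m or angle between flux_jar_mid's own z axis and vertical above 0.4 rad).
It also fails if it takes over 96 s, if anything falls off the work surface, if the arm or the gripper's body presses on something with over 40 N, if the wrist force passes 120 N, or if a joint passes its speed limit or range.

## Working session

There is one attempt and no reset: what is moved stays moved. The work goes in short steps, each a Python script; the robot and the scene stay as the last script left them, time stands still between calls to the robot, and variables do not carry over. Pictures are saved under pics/ and viewed, at most 14 in all, crops included, and the job is handed in when it is done.

```bash
mkdir -p pics; python3 - <<'E'
from bench import manip, effector, viewer
import cv2
for n in("top","side"):
    im=viewer.get_image(n); cv2.imwrite(f"pics/{n}0.png",im[:,:,::-1]); print(n,viewer.get_calibration(n))
print(manip.current_tcp_rot(),manip.current_clock(),manip.current_finger_gap())
E
```

```text
top {'vfov': 57.41464913130316, 'cx': 256.8542854582066, 'cy': 196.25440699243018, 'eye': array([ 0.40428426, -0.01071078,  0.95421388]), 'attitude': array([ 0.70846991, -0.69895176,  0.05647956, -0.07966736])}
side {'vfov': 52.54496657105747, 'cx': 255.67015408045867, 'cy': 183.55293497946582, 'eye': array([ 0.10069997, -0.43627132,  0.75339901]), 'attitude': array([ 0.86160261, -0.35490738,  0.13993967, -0.33481127])}
[ 2.06872729e-01  9.78367467e-01 -8.55023810e-04 -2.03951063e-04] 0.1 0.09171064730287283
```

View pics/top0.png

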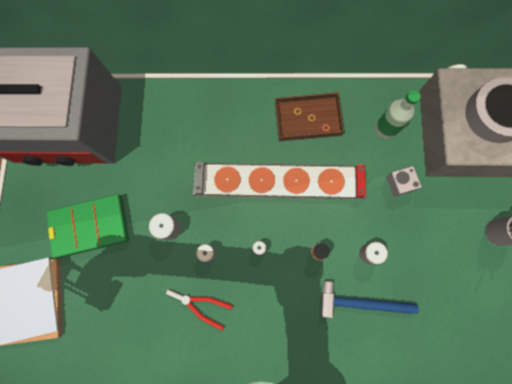

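View pics/side0.png

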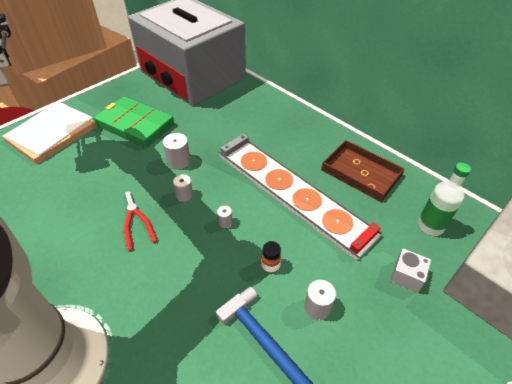

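The top view shows the rail with its red stop at the right end (361,181). The pads are at about (228,180), (262,180), (296,181) and (331,181). Flasks are near (161,226), (205,253), (259,248) and (376,253), and the jar is at (320,252). I'll enlarge both views.

```bash
python3 - <<'E'
import cv2
for n,(x,y,w,h) in {"top":(140,150,264,130),"side":(150,120,240,210)}.items():
    im=cv2.imread(f"pics/{n}0.png")[y:y+h,x:x+w]
    s=3 if n=="top" else 2.8
    cv2.imwrite(f"pics/{n}0c.png",cv2.resize(im,None,fx=s,fy=s,interpolation=cv2.INTER_CUBIC))
E
```

```text
(no output)
```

View pics/top0c.png

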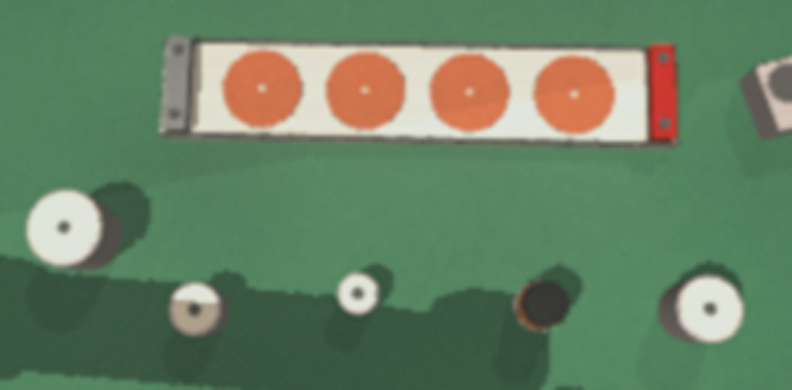

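View pics/side0c.png

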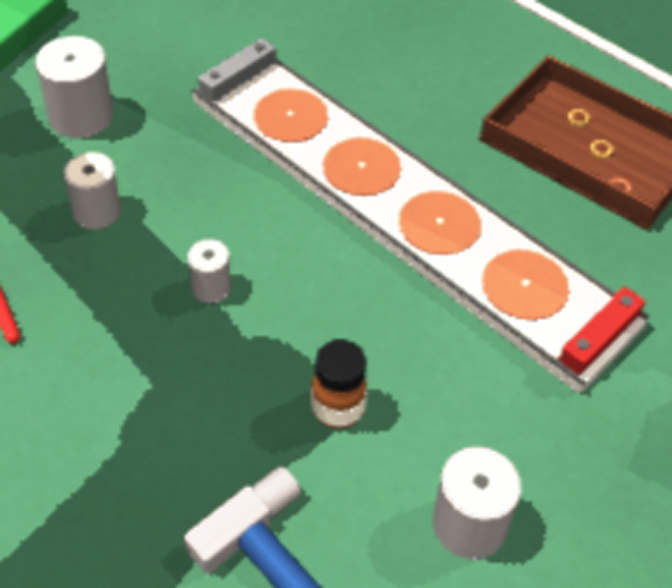

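The crops give dots in crop pixels.

| Object | Top view | Side view |
|---|---|---|
| F4 (widest disc) | (64,227) | (69,58) |
| F2 | (194,309) | (88,170) |
| F1 | (358,293) | (208,254) |
| F3 | (710,308) | (481,481) |
| Jar cap | (545,305) | (341,358) |

Next I convert these to rays, intersect them with the known heights and cross-check the two views.

```bash
cat > geo.py <<'E'
import numpy as np
from bench import viewer
from scipy.spatial.transform import Rotation as R
def hit(cam,u,v,z):
    c=viewer.get_calibration(cam); f=192/np.tan(np.radians(c["vfov"]/2))
    d=R.from_quat(c["attitude"]).apply([(u-c["cx"])/f,(v-c["cy"])/f,1]); e=c["eye"]
    return e+d*(z-e[2])/d[2]
E
python3 - <<'E'
from geo import *
np.set_printoptions(precision=4,suppress=True)
T=dict(F4=(64,227),F2=(194,309),F1=(358,293),F3=(710,308),jar=(545,305),P0=(262,88),P1=(365,90),P2=(469,91.5),P3=(574,94))
S=dict(F4=(69,58),F2=(88,170),F1=(208,254),F3=(481,481),jar=(341,358),P0=(290,113),P1=(362,164),P2=(440,220),P3=(525,283))
Z=dict(F4=.075,F2=.055,F1=.045,F3=.065,jar=.068)
for k in T:
    t=(np.array(T[k])+.5)/3-.5+[140,150]; s=(np.array(S[k])+.5)/2.8-.5+[150,120]
    z=Z.get(k,.018); a=hit("top",*t,z);b=hit("side",*s,z); print(k,a[:2],b[:2],(a-b)[:2]*1000)
E
```

```text
F4 [0.4981 0.2618] [0.4981 0.2636] [ 0.0038 -1.7653]
F2 [0.432  0.1518] [0.432  0.1526] [ 0.0105 -0.8431]
F1 [0.448 0.013] [0.449  0.0148] [-1.0065 -1.8024]
F3 [ 0.4391 -0.2789] [ 0.4398 -0.2776] [-0.7034 -1.3162]
jar [ 0.4394 -0.1427] [ 0.4422 -0.1429] [-2.8317  0.2174]
P0 [0.6346 0.1048] [0.6352 0.1067] [-0.6539 -1.8663]
P1 [0.6335 0.0101] [0.635  0.0112] [-1.4662 -1.0999]
P2 [ 0.6329 -0.0848] [ 0.6341 -0.0838] [-1.1256 -0.957 ]
P3 [ 0.6314 -0.1799] [ 0.6315 -0.1793] [-0.0375 -0.5924]
```

The two views agree to within 2 mm and the pads come out 95 mm apart, so the measurements hold. The red stop is at the −y end, so F1 goes to P3, F2 to P2, F3 to P1 and F4 to P0. The jaws will close along world x, clear of neighbouring flasks and of the jar. I'll check IK and then do F1.

```bash
cat > job.py <<'E'
from bench import manip, effector, viewer
import numpy as np
F={1:(.4485,.0139,.045,.034),2:(.432,.1522,.055,.044),3:(.4395,-.2782,.065,.054),4:(.4981,.2627,.075,.064)}
P={1:(.6317,-.1796),2:(.6335,-.0843),3:(.6343,.0107),4:(.6349,.1057)}
s=.5**.5; UP=.19
def ori():
    for q in ([s,s,0,0],[s,-s,0,0]):
        if all(manip.solve_ik([x,y,z],q) is not None for k in F for x,y in (F[k][:2],P[k]) for z in (.01,UP)): return q
def go(k,q):
    x,y,h,d=F[k]; px,py=P[k]; g=h/2+.004-.019
    manip.move_pose([x,y,UP],q); manip.servo_line([x,y,g+.03],vel=.25); manip.servo_line([x,y,g],vel=.1)
    effector.close(f_grip=35); gap=manip.current_finger_gap(); print(k,"gap",gap,"want",d)
    if abs(gap-d)>.006: raise SystemExit("bad grasp")
    manip.servo_line([x,y,UP],vel=.15); manip.servo_line([px,py,UP],vel=.22)
    print("held",manip.current_finger_gap(),manip.current_force())
    manip.servo_line([px,py,g+.018+.02],vel=.2); manip.servo_line([px,py,g+.018+.001],vel=.04)
    manip.sleep(.2); print("down",manip.current_force(),manip.current_tool_pos())
    effector.open_jaws(); manip.servo_line([px,py,UP],vel=.2); print("t",manip.current_clock())
E
python3 - <<'E'
from job import *
np.set_printoptions(precision=3,suppress=True)
q=ori(); print(q); go(1,q)
E
```

```text
[0.7071067811865476, 0.7071067811865476, 0, 0]
1 gap 0.033496769893877405 want 0.034
held 0.03317023762937512 [ 0.166  0.146 -0.734]
down [ 0.361 -0.107 -0.745] [ 0.632 -0.18   0.027]
t 10.875
```

```bash
python3 - <<'E'
from job import *
import cv2
np.set_printoptions(precision=3,suppress=True)
q=ori(); go(2,q)
manip.move_pose([F[4][0],F[4][1],UP],q)
im=viewer.get_image("side")[120:330,150:390]
cv2.imwrite("pics/s1.png",cv2.resize(im,None,fx=2.8,fy=2.8,interpolation=cv2.INTER_CUBIC)[:,:,::-1])
E
```

```text
2 gap 0.04371541566797426 want 0.044
held 0.04336958959365314 [-0.395  0.554 -2.241]
down [-0.08   0.519 -1.91 ] [ 0.634 -0.084  0.032]
t 20.7583
```

View pics/s1.png

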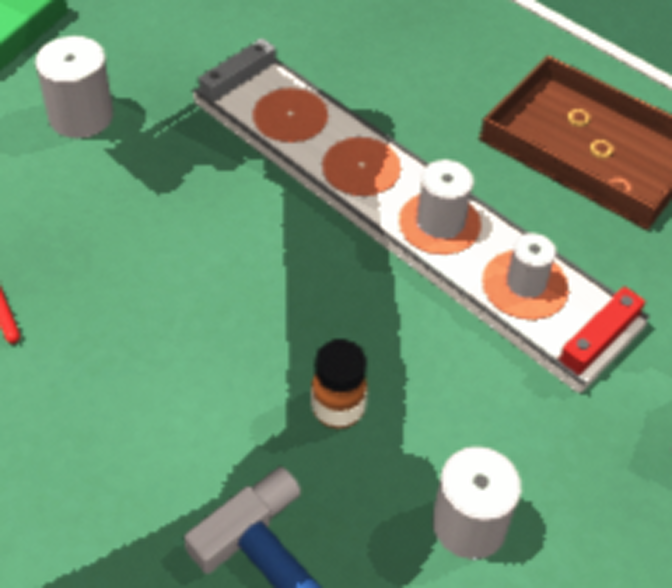

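F1 and F2 stand upright on the two pads nearest the red stop, with dots at crop (534,248) and (447,178). The jar hasn't moved. Next are F4 and F3.

```bash
python3 - <<'E'
from job import *
import cv2
np.set_printoptions(precision=3,suppress=True)
q=ori(); go(4,q); go(3,q)
manip.move_pose([.45,.30,.25],q)
im=viewer.get_image("side")[120:330,150:390]
cv2.imwrite("pics/s2.png",cv2.resize(im,None,fx=2.8,fy=2.8,interpolation=cv2.INTER_CUBIC)[:,:,::-1])
im=viewer.get_image("top")[150:280,140:404]
cv2.imwrite("pics/t2.png",cv2.resize(im,None,fx=3,fy=3,interpolation=cv2.INTER_CUBIC)[:,:,::-1])
from geo import hit
for n,u,v,z in((1,534,248,.063),(2,447,178,.073)): print(n,hit("side",(u+.5)/2.8+149.5,(v+.5)/2.8+119.5,z)[:2]-P[n])
E
```

```text
4 gap 0.06327227260189128 want 0.064
held 0.06347331954978837 [ 0.185  0.086 -3.533]
down [ 0.37   0.359 -4.314] [0.635 0.106 0.041]
t 29.725
3 gap 0.05363082030545597 want 0.054
held 0.05316263446046263 [ 0.627 -0.723 -3.057]
down [-0.075  0.144 -3.133] [0.634 0.011 0.037]
t 39.5667
1 [0.001 0.001]
2 [0.001 0.   ]
```

View pics/s2.png

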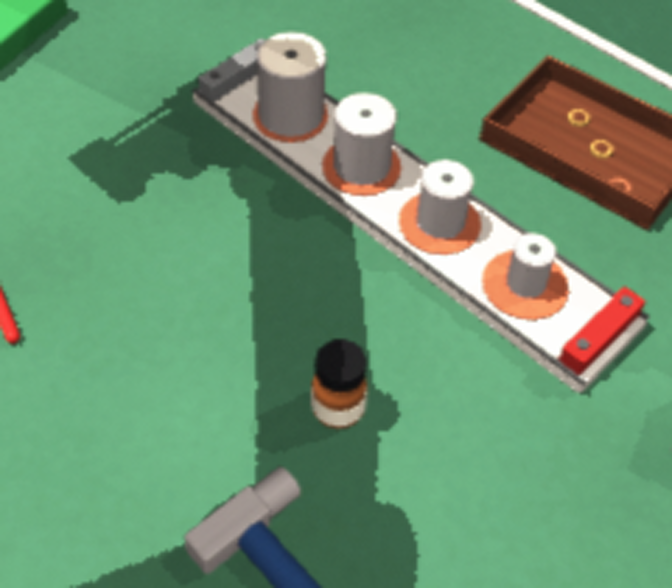

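View pics/t2.png

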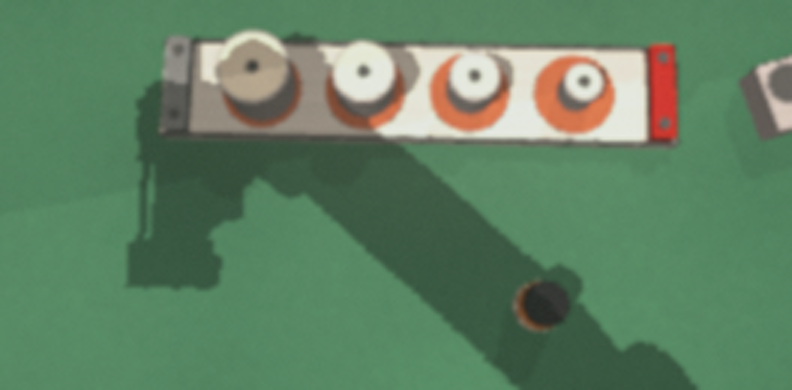

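All four flasks are upright on the right pads and the jar is still at (545,305). The F4 and F3 dots are at side crop (291,54) and (365,114). I'll check those two offsets and hand in only if both are under 8 mm.

```bash
python3 - <<'E'
from job import *
from geo import hit
ok=True
for n,u,v,z in((4,291,54,.093),(3,365,114,.083)):
    e=hit("side",(u+.5)/2.8+149.5,(v+.5)/2.8+119.5,z)[:2]-P[n]; print(n,e); ok&=np.hypot(*e)<.008
if ok: print(manip.hand_in())
E
```

```text
4 [0.00123679 0.00048778]
3 [-4.91481959e-05  4.72299418e-04]
the job is handed in; nothing more can be done
None
```

The four flasks stand upright in size order from the red stop, each measured within about 2 mm of its pad's centre; the amber jar was left untouched, and the job is handed in (about 40 s on the robot's clock).

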